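Empty the marble jar into the mosaic tray

ROBOT

A 7-joint arm with a two-finger parallel gripper is mounted at the origin on the work surface. World frame = base frame: x ahead of the robot, y to its left, z up, the work surface at z = 0. Lengths are in m, angles in rad, forces in N, time in s.
With the tool pointing down it reaches from about 0.35 to 0.9 m from the base axis. Payload 19.9 kg.
Tool frame: the origin (TCP) lies midway between the tips of the shut fingers; the grasp point (between the pads) lies 19 mm behind it (bot.grip_depth is the distance from the TCP to the grasp point, in m); z points along the fingers, y is the line along which they close (so a half turn about z gives the same grasp; the last joint's range is limited). The gripper opens to 94 mm and grips with 3 to 60 N. Pads are 16 mm wide; open, the fingers measure 119 mm over their backs; the gripper's body (75 mm by 177 mm) begins 78 mm behind the grasp point.
Start: joints at [1.173, 0.417, -0.01, 1.614, 0.005, 1.111, -0.053], TCP at [0.218, -0.586, 0.205] pointing down, gripper open.
Joint ranges: [-2.81, 2.81], [-0.39, 2.02], [-1.27, 1.25], [0.06, 2.57], [-1.19, 4.33], [0.19, 2], [-2.82, 2.82]. Speed limits (rad/s): [1.89, 1.89, 2.39, 2.39, 3.01, 3.01, 3.01].

INTERFACE

Orientations are given as a unit quaternion [w, x, y, z].
In Python, from plant import bot gives the robot as it stands.
- The arm moves only by the tool servo_tool, never from a script. Its argument "series" is a list of rows, each an object with "delta_rot": the turn, a rotation vector about the tool's x, y, z in degrees, a list of three; "travel": the shift along the tool's x, y, z in mm, a list of three; "fingers": the opening, from -1 (shut) to 1 (fully open). In form: [{"delta_rot": [rx, ry, rz], "travel": [x, y, z], "fingers": fingers}, ...]. A call has 1 to 20 rows; each row is the pose to reach, as a shift and turn from the pose commanded when the call began, along the tool's axes at that moment; what a row does not reach only later rows make up. A row lasts 1/12 s, in which the tool goes at most 41.7 mm and 7.16 degrees, less where a joint would pass 70% of its speed; a pose out of reach is approached as far as the arm can. A call with a gripper value outside its range is refused whole. The fingers move at their own pace and stop on an object; "force" is the grip in N (left out, the last holds). Time passes only in rows, so rows that repeat a pose let the fingers close. It gives the time, the measured TCP pose, the force, the opening and the grip force at its end, in the units of the state.
- bot.read_state(): the state, without advancing time (a new reading comes with each control period).
- bot.snapshot(name): name is "scene" or "top"; returns a dict with "color" (384x512x3 uint8, red, green, blue), "fovy" (degrees; the focal length in pixels is half the picture's height over the tangent of half this angle, whatever the lens; pixels are square), "cx", "cy" (the principal point, pixels), "k1" (the pictures are not rectified: a ray, as slopes to the right and down, at radius r is drawn at 1 + k1 r^2 times it, then the intrinsics apply), "eye" and "rotation" of the camera in the world. Camera axes: x right, y up, looking along -z (the intrinsics and any distortion apply to the point x, -y, -z); pixel columns grow to the right and rows downward; lengths in m; the calibration is good to about 2 mm. A picture is of the moment at which its call begins. There is no depth.
- bot.job_done(): hands the job in; it is judged then, once.
Trained networks look in a picture, given as the dict that the camera call returned (one of the last four; its "shot" number tells which), for a name from the list of things; names that differ only in an ending like _2 or _b are one class to them, and where a whole thing is asked for, a point or a joint stands for the part that bears it (a point fixed in the world has none). Each returns a list of dicts, best first, with "score" (0 to 1); they miss things now and then, are a little off and sometimes report something else, mostly with a low value. They report only what shows in the picture. A call takes as long as a camera call. They do not tell look-alikes from the thing itself.
- bot.silhouettes(picture, name): "region" (384x512 bool, what is visible of it) and "centre" ([column, row] in pixels, amid what is visible of it).
The state is a dict: "time_s": time; "qpos": joint angles; "dq": joint speeds; "effort": joint torques, N m; "eef_pos": TCP position; "tool_rot": TCP orientation; "wrist_force": force on the tool from outside, world axes, zero at the start; "ft_torque": the same for the moment, N m; "finger_gap": opening from 0.0 (shut) to 1.0 (fully open); "grip_force": force on a finger pad.
Only numpy, scipy, OpenCV 4.12 (cv2) and the standard library are available. Lean on these libraries where they do the work, as an engineer would, in place of code of your own. Each camera call takes 0.05 s, during which the arm holds its last target. There are 200 camera calls.

TASK

On the craft table a clear jar hangs in a wooden tipping stand, with a wooden tray in front of it. Unscrew its twist cap (a quarter turn anticlockwise, to the stop), tip the jar with the crank handle so that both glass marbles roll out into the tray, then swing the jar back fully upright and screw the cap fully shut again. Leave the spare jar, paint pot, tape roll and brush mug where they stand.

Things in the scene. Friction and masses are not known exactly. Their poses are not given: they have to be found in the camera images.
- cap (a joint): Twist cap held captive on the hanging jar, grey, 96 mm across. Angle in rad: 0 screwed shut, 1.4 fully open (a stop at both ends); grows anticlockwise seen from above. It does not rise, and stays where left (friction 0.06 N m). A sector of 84 degrees is cut out of it: when open, this gap lies over the hole in the jar's top on the tray side.
- cap_grip (a point): On the cap's axis, within its grip bar: 56 mm long along this frame's x, 12 mm thick along y, from 15 mm below this point (the cap's flat top, 48 mm radius) to 11 mm above it. Turns with cap and jar; z is the jar's axis (up while upright). Cap shut, jar upright: x points level towards the tray, the point is 195 mm above the table.
- jar (a joint): Tilt of the hanging clear jar (88 mm diameter, 100 mm tall) about its level pivot, in rad: 0 upright, at a stop; grows as the mouth swings down towards the tray, to a stop at 2.1. The marbles roll out beyond about 1.75. Pivot: 120 mm above the table, 75.5 mm below cap_grip when upright. It stays where left (friction 0.15 N m).
- handle (a point): Middle of the crank handle's grip: level steel bar along this frame's y, 12 mm diameter, 76 mm long, outer end free, nothing under it; 118 mm left of the jar's axis as seen looking to the tray. Jar upright: 65 mm behind the pivot (away from the tray), 37 mm above it. Tipping takes it over the top towards the tray on a 75 mm arc about the pivot. Turns with the jar (x to the tray when upright).
- marble0_center (a point): Centre of a green glass marble, 18 mm diameter, in the jar at the start.
- marble1_center (a point): Centre of the other, equal marble.
- tray: Open wooden tray, 160 x 160 mm, 40 mm high, walls and floor 4 mm, loose on the table in front of the stand, under where the jar's mouth comes down. Origin: centre of its underside; x and y along its sides, x away from the stand.
- spare_jar: Bystander: a closed jar like the hanging one, with the same sort of cap, but standing loose on the table. Origin at the centre of its underside; 88 mm diameter, 136 mm tall.
- paint_pot: Bystander: small lidded pot, 64 mm diameter, 60 mm tall; origin at the centre of its underside.
- tape_roll: Bystander: roll of tape lying flat, 96 mm diameter, 24 mm tall; origin at the centre of its underside.
- brush_mug: Bystander: white mug of 72 mm diameter, 90 mm tall, with brushes to 150 mm; origin at the centre of its underside.
Things that resemble listed ones, but are neither listed nor needed, are in the scene too. Several things look just like the tray: the one meant starts nearest to the robot's base.

How it is judged:
On the way, in this order (a step that is already met when the one before it is completed fails the run):
1. the cap is unscrewed to its open stop (within about 10 degrees), with the jar still upright (value of joint cap above 1.2 rad and value of joint jar below 0.4 rad), for 0.1 s.
2. the jar is tipped and both marbles are in the tray (value of joint jar above 1.2 rad and x of marble0_center in the frame of tray between -0.08 and 0.08 m and y of marble0_center in the frame of tray between -0.08 and 0.08 m and z of each of marble0_center, marble1_center in the frame of tray below 0.04 m and x of marble1_center in the frame of tray between -0.08 and 0.08 m and y of marble1_center in the frame of tray between -0.08 and 0.08 m), for 0.1 s.
At the end, for the whole second after the job is handed in: Both marbles lie in the tray, inside its walls and below its rim; the jar is upright again and its cap screwed shut, each within 0.18 rad (10 degrees) of its stop (value of joint each of jar, cap below 0.18 rad and x of marble0_center in the frame of tray between -0.08 and 0.08 m and y of marble0_center in the frame of tray between -0.08 and 0.08 m and z of each of marble0_center, marble1_center in the frame of tray below 0.04 m and x of marble1_center in the frame of tray between -0.08 and 0.08 m and y of marble1_center in the frame of tray between -0.08 and 0.08 m); the robot touches nothing.
It fails at once if the spare jar is moved more than 30 mm or tipped over (distance of spare_jar from where it was at the start of the episode above 0.03 m or angle between spare_jar's own z axis and vertical above 0.5 rad).
It fails at once if the paint pot is moved more than 30 mm or tipped over (distance of paint_pot from where it was at the start of the episode above 0.03 m or angle between paint_pot's own z axis and vertical above 0.5 rad).
It fails at once if the roll of tape is moved more than 30 mm or tipped over (distance of tape_roll from where it was at the start of the episode above 0.03 m or angle between tape_roll's own z axis and vertical above 0.5 rad).
It fails at once if the brush mug is moved more than 30 mm or tipped over (distance of brush_mug from where it was at the start of the episode above 0.03 m or angle between brush_mug's own z axis and vertical above 0.5 rad).
It also fails if it takes over 67 s, if anything falls off the work surface, if the arm or the gripper's body presses on something with over 40 N, if the wrist force passes 120 N, or if a joint passes its speed limit or range.

## Working session

There is one attempt and no reset: what is moved stays moved. The work goes in short steps, Python scripts to look and compute and a tool call to move; the robot and the scene stay as the last step left them, time stands still between calls to the robot, and variables do not carry over. Pictures are saved under pics/ and viewed, at most 10 in all, crops included, and the job is handed in when it is done.

Besides the shell and the picture viewer there is one more tool, called after "Emit:" by a JSON object that holds its "fn" and its "kwargs", one argument or row to a line. servo_tool: Moves the arm, as the interface text tells. Its arguments: {"type":"object","properties":{"series":{"type":"array","items":{"type":"object","properties":{"delta_rot":{"type":"array","items":{"type":"number"}},"travel":{"type":"array","items":{"type":"number"}},"fingers":{"type":"number"}}}},"force":{"type":"number"}},"required":["series"]}

```bash
mkdir -p pics; cat > h.py <<'E'
import numpy as np, cv2
from plant import bot
from scipy.spatial.transform import Rotation as R
def ray(p,uv):
    f=p["color"].shape[0]/2/np.tan(np.radians(p["fovy"])/2)
    d=np.array([(uv[0]-p["cx"])/f,(uv[1]-p["cy"])/f]); s=d.copy()
    for _ in range(20): s=d/(1+p["k1"]*(s@s))
    v=np.array(p["rotation"])@np.array([s[0],-s[1],-1.]); return np.array(p["eye"]),v
def at_z(p,uv,z):
    e,v=ray(p,uv); return e+v*(z-e[2])/v[2]
def proj(p,X):
    f=p["color"].shape[0]/2/np.tan(np.radians(p["fovy"])/2)
    c=np.array(p["rotation"]).T@(np.array(X)-np.array(p["eye"])); s=np.array([c[0],-c[1]])/-c[2]
    s=s*(1+p["k1"]*(s@s)); return np.array([p["cx"],p["cy"]])+f*s
def tri(p1,u1,p2,u2):
    A=[];b=[]
    for p,u in((p1,u1),(p2,u2)):
        e,v=ray(p,u);v=v/np.linalg.norm(v);M=np.eye(3)-np.outer(v,v);A.append(M);b.append(M@e)
    return np.linalg.lstsq(np.vstack(A),np.hstack(b),rcond=None)[0]
def save(p,n,crop=None,k=1):
    c=p["color"][:,:,::-1]
    if crop: c=c[crop[1]:crop[3],crop[0]:crop[2]]
    cv2.imwrite("pics/"+n,cv2.resize(c,None,fx=k,fy=k,interpolation=cv2.INTER_CUBIC))
E
python3 - <<'E'
from h import *
P={n:bot.snapshot(n) for n in("scene","top")}
for n,p in P.items():
    save(p,n+"0.png",k=1.5); print(n,p["eye"],p["fovy"])
    for k in "cap cap_grip jar handle tray spare_jar paint_pot tape_roll brush_mug marble0_center".split():
        print(k,[(round(d["score"],2),np.round(d["centre"]).tolist(),int(d["region"].sum()),np.round(at_z(p,d["centre"],0.19 if 'cap' in k else .157 if k=='handle' else 0.03),3).tolist()) for d in bot.silhouettes(p,k)])
print(bot.read_state())
E
```

```text
scene [ 1.25592561 -0.3206864   1.14387656] 55.347553245131685Traceback (most recent call last):
  File "<stdin>", line 6, in <module>
  File "h.py", line 10, in at_z
    e,v=ray(p,uv); return e+v*(z-e[2])/v[2]
        ~~~^^^^^^
  File "h.py", line 8, in ray
    v=np.array(p["rotation"])@np.array([s[0],-s[1],-1.]); return np.array(p["eye"]),v
      ~~~~~~~~~~~~~~~~~~~~~~~^~~~~~~~~~~~~~~~~~~~~~~~~~~
ValueError: matmul: Input operand 1 has a mismatch in its core dimension 0, with gufunc signature (n?,k),(k,m?)->(n?,m?) (size 3 is different from 4)
```

Rotation is a quaternion (w, x, y, z).

```bash
sed -i 's/np.array(p\["rotation"\])/rot(p)/' h.py; cat >> h.py <<'E'
def rot(p):
    q=p["rotation"]; return R.from_quat([q[1],q[2],q[3],q[0]]).as_matrix()
E
python3 - <<'E'
from h import *
P={n:bot.snapshot(n) for n in("scene","top")}
for n,p in P.items():
    save(p,n+"0.png",k=1.5); print(n,p["eye"],p["fovy"])
    for k in "cap cap_grip jar handle tray spare_jar paint_pot tape_roll brush_mug marble0_center".split():
        print(k,[(round(d["score"],2),np.round(d["centre"]).tolist(),int(d["region"].sum()),np.round(at_z(p,d["centre"],0.19 if 'cap' in k else .157 if k=='handle' else 0.03),3).tolist()) for d in bot.silhouettes(p,k)])
print(bot.read_state())
E
```

```text
scene [ 1.25592561 -0.3206864   1.14387656] 55.347553245131685
cap [(0.62, [282.0, 153.0], 492, [0.537, 0.018, 0.19])]
cap_grip [(0.93, [283.0, 155.0], 484, [0.547, 0.018, 0.19])]
jar [(0.34, [358.0, 170.0], 295, [0.596, 0.317, 0.03])]
handle [(0.79, [279.0, 158.0], 1080, [0.53, 0.011, 0.157])]
tray [(0.93, [230.0, 272.0], 2539, [0.814, -0.266, 0.03]), (0.89, [137.0, 237.0], 2163, [0.587, -0.53, 0.03]), (0.71, [280.0, 203.0], 2027, [0.629, -0.019, 0.03])]
spare_jar [(0.63, [217.0, 208.0], 951, [0.57, -0.238, 0.03])]
paint_pot [(0.81, [229.0, 178.0], 311, [0.46, -0.159, 0.03])]
tape_roll [(0.71, [360.0, 173.0], 325, [0.609, 0.317, 0.03])]
brush_mug [(0.9, [354.0, 202.0], 514, [0.715, 0.234, 0.03])]
marble0_center []
top [ 0.45187486 -0.07456823  1.29122054] 57.33321673500479
cap [(0.86, [211.0, 220.0], 579, [0.534, 0.021, 0.19]), (0.43, [213.0, 224.0], 945, [0.523, 0.015, 0.19])]
cap_grip [(0.98, [210.0, 222.0], 618, [0.53, 0.023, 0.19])]
jar [(0.85, [216.0, 223.0], 978, [0.536, 0.018, 0.03])]
handle [(0.76, [213.0, 223.0], 902, [0.528, 0.017, 0.157])]
tray [(0.93, [228.0, 196.0], 173
[... 512 characters left out ...]
5, 'qpos': array([ 1.17251122,  0.41736848, -0.01027509,  1.61359582,  0.00469108,
        1.11070105, -0.05300309]), 'dq': array([ 0.00076796,  0.00026375, -0.00034277,  0.000727  , -0.00050405,
       -0.00056786,  0.00069892]), 'effort': array([ 9.98895957e-04, -8.51000333e+01,  6.38217386e-01, -4.26290989e+01,
       -4.89432318e-02,  1.36212842e-02,  4.65059816e-05]), 'eef_pos': array([ 0.21827443, -0.58562866,  0.20544665]), 'tool_rot': array([-1.93962385e-05,  9.84132576e-01,  1.77434695e-01, -2.41601945e-05]), 'wrist_force': array([-0.3533365 , -0.38959183,  0.34559514]), 'ft_torque': array([-0.00945557,  0.00149279, -0.00886554]), 'grip_force': 0.0, 'finger_gap': 1.0000908867003395}
```

View pics/scene0.png

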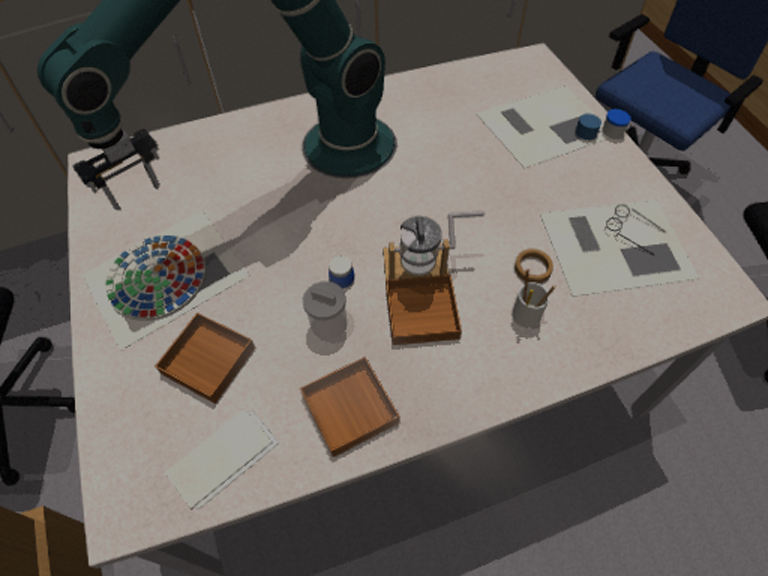

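View pics/top0.png

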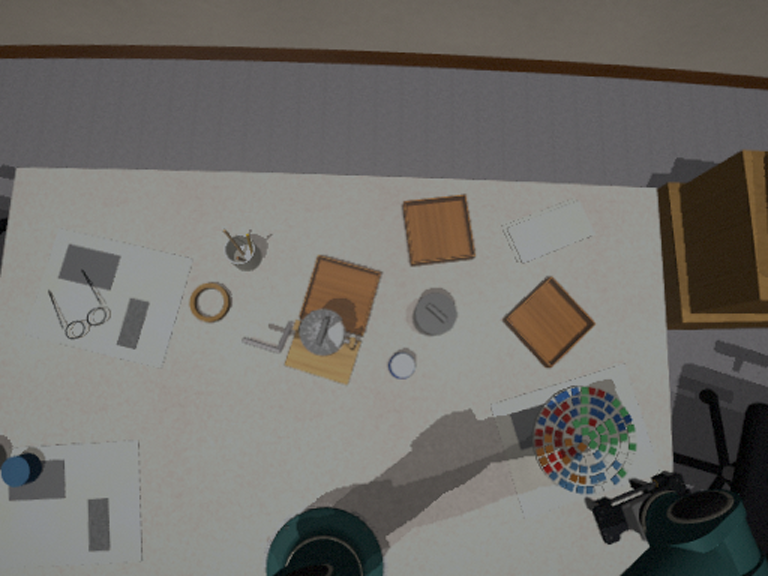

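The stand is near px (213,222) in top, with the tray in front (+x, skewed a little towards -y) and the crank to its left at about (172,227). Next I'll zoom in.

```bash
python3 - <<'E'
from h import *
t=bot.snapshot("top");s=bot.snapshot("scene")
a=cv2.resize(t["color"][160:262,155:265,::-1],None,fx=5,fy=5,interpolation=cv2.INTER_CUBIC)
cv2.imwrite("pics/t1.png",a)
cv2.imwrite("pics/s1.png",cv2.resize(s["color"][130:235,240:335,::-1],None,fx=5,fy=5,interpolation=cv2.INTER_CUBIC))
E
```

```text
(no output)
```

View pics/t1.png

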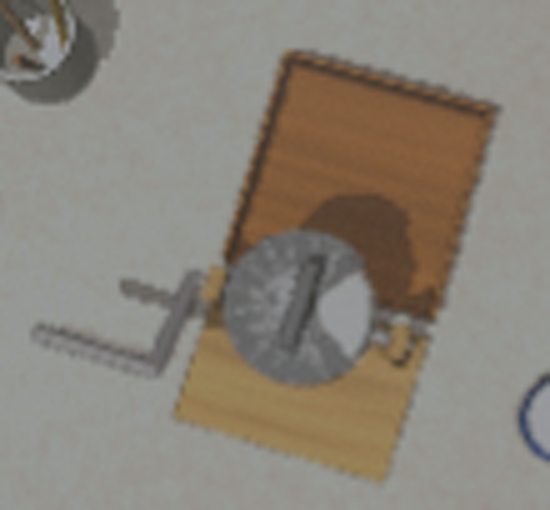

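View pics/s1.png

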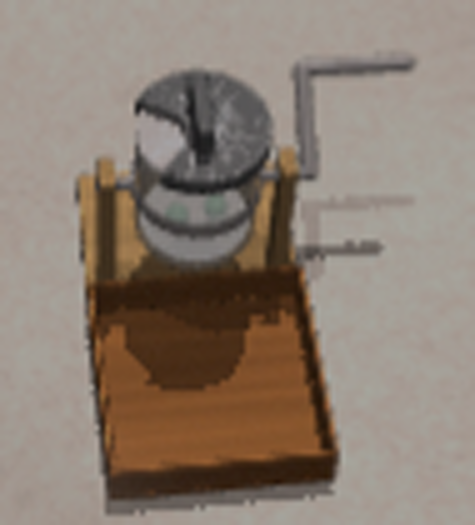

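t1 shows the cap at crop (298,307) with its gap on the right (-y) side. The grip bar runs from (315,262) to (290,345), and the crank grip from (38,333) to (155,367). In s1 the same features are the bar, (199,75) to (204,155), and the grip, (305,70) to (412,62). Both marbles are visible low in the jar.

```bash
python3 - <<'E'
from h import *
t=bot.snapshot("top");s=bot.snapshot("scene")
T=lambda x,y:np.array([155+x/5-.4,160+y/5-.4]); S=lambda x,y:np.array([240+x/5-.4,130+y/5-.4])
z=.205
b1,b2=at_z(t,T(316,262),z),at_z(t,T(290,345),z)
print("bar top",b1,b2,(b1+b2)/2,np.linalg.norm(b1-b2),np.degrees(np.arctan2(*(b1-b2)[[1,0]])))
c1,c2=at_z(s,S(204,157),z),at_z(s,S(199,76),z)
print("bar scene",c1,c2,(c1+c2)/2,np.linalg.norm(c1-c2),np.degrees(np.arctan2(*(c1-c2)[[1,0]])))
print("cap disc",at_z(t,T(298,307),.178), [at_z(t,T(x,307),.178) for x in(222,374)])
z=.157
h1,h2=at_z(t,T(155,367),z),at_z(t,T(38,333),z); print("handle",h1,h2,(h1+h2)/2,np.degrees(np.arctan2(*(h2-h1)[[1,0]])))
h1,h2=tri(t,T(155,367),s,S(305,70)),tri(t,T(38,333),s,S(412,62)); print("handle tri",h1,h2,(h1+h2)/2)
print("stub",tri(t,T(122,284),s,S(380,247)),tri(t,T(195,298),s,S(305,250)))
# tray corners rim z=.04
tc=[at_z(t,T(*u),.04) for u in((288,52),(497,106))]; print("tray far",tc,np.degrees(np.arctan2(*(tc[0]-tc[1])[[1,0]])))
tc=[at_z(t,T(*u),.01) for u in((175,418),(385,482))]; print("base back",tc,np.degrees(np.arctan2(*(tc[0]-tc[1])[[1,0]])))
E
```

```text
bar top [ 5.59281422e-01 -2.09182712e-05  2.05000000e-01] [0.50766663 0.0139848  0.205     ] [0.53347403 0.00698194 0.205     ] 0.05348127734932132 -15.18168839272266
bar scene [ 0.5775606  -0.00554845  0.205     ] [0.51167245 0.01723571 0.205     ] [0.54461653 0.00584363 0.205     ] 0.0697163298257565 -19.0754115072394
cap disc [0.53311327 0.01209762 0.178     ] [array([0.53182161, 0.06000735, 0.178     ]), array([ 0.53438124, -0.03586954,  0.178     ])]
handle [0.49378327 0.10359854 0.157     ] [0.51337684 0.17969722 0.157     ] [0.50358006 0.14164788 0.157     ] 75.56133479218435
handle tri [0.49438862 0.10534538 0.15774012] [0.51383277 0.18093811 0.15795608] [0.50411069 0.14314174 0.1578481 ]
stub [0.55949671 0.15587116 0.00289194] [0.54924956 0.09862024 0.0133861 ]
tray far [array([0.72810084, 0.03761686, 0.04      ]), array([ 0.69261467, -0.11528069,  0.04      ])] 76.9334921555815
base back [array([0.46307812, 0.11047949, 0.01      ]), array([ 0.42135582, -0.04200739,  0.01      ])] 74.69769081119517
```

```bash
cat >> h.py <<'E'
PSI=-14.6; AX=np.array([.5348,.0105])
D=np.array([np.cos(np.radians(PSI)),np.sin(np.radians(PSI))]); N=np.array([-D[1],D[0]])
def to(pos,yaw):
    s=bot.read_state(); q=s["tool_rot"]; r=R.from_quat([q[1],q[2],q[3],q[0]])
    y=np.radians(yaw); x=np.array([np.cos(y),np.sin(y),0]); z=np.array([0,0,-1.])
    g=R.from_matrix(np.array([x,np.cross(z,x),z]).T)
    print("travel",np.round(r.inv().apply(np.array(pos)-s["eef_pos"])*1000,1),"rot",np.round((r.inv()*g).as_rotvec(degrees=True),2),"t",s["time_s"])
E
python3 -c "
from h import *
to([*AX,.27],PSI)"
```

```text
travel [ 504.8 -448.   -64.5] rot [-0.    0.   35.04] t 1.45
```

Emit:
{"fn": "servo_tool", "kwargs": {
  "series": [
    {"travel": [0, 0, -40], "delta_rot": [0, 0, 0], "fingers": 0.3},
    {"travel": [20, -18, -80], "delta_rot": [0, 0, 2], "fingers": 0.3},
    {"travel": [50, -44, -95], "delta_rot": [0, 0, 4], "fingers": 0.3},
    {"travel": [76, -67, -95], "delta_rot": [0, 0, 6], "fingers": 0.3},
    {"travel": [101, -90, -95], "delta_rot": [0, 0, 8], "fingers": 0.3},
    {"travel": [131, -116, -95], "delta_rot": [0, 0, 10], "fingers": 0.3},
    {"travel": [161, -143, -95], "delta_rot": [0, 0, 12], "fingers": 0.3},
    {"travel": [192, -170, -95], "delta_rot": [0, 0, 14], "fingers": 0.3},
    {"travel": [222, -197, -95], "delta_rot": [0, 0, 16], "fingers": 0.3},
    {"travel": [252, -224, -95], "delta_rot": [0, 0, 18], "fingers": 0.3},
    {"travel": [283, -251, -95], "delta_rot": [0, 0, 20], "fingers": 0.3},
    {"travel": [313, -278, -95], "delta_rot": [0, 0, 22], "fingers": 0.3},
    {"travel": [343, -305, -95], "delta_rot": [0, 0, 24], "fingers": 0.3},
    {"travel": [373, -331, -95], "delta_rot": [0, 0, 26], "fingers": 0.3},
    {"travel": [404, -358, -95], "delta_rot": [0, 0, 28], "fingers": 0.3},
    {"travel": [434, -385, -95], "delta_rot": [0, 0, 30], "fingers": 0.3},
    {"travel": [464, -412, -90], "delta_rot": [0, 0, 32], "fingers": 0.3},
    {"travel": [490, -435, -80], "delta_rot": [0, 0, 34], "fingers": 0.3},
    {"travel": [505, -448, -65], "delta_rot": [0, 0, 35], "fingers": 0.3},
    {"travel": [505, -448, -65], "delta_rot": [0, 0, 35], "fingers": 0.3}
  ]
}}

```text
time_s: 3.12
eef_pos: [0.5352, 0.0149, 0.268]
tool_rot: [-0.001, 0.992, -0.125, -0.001]
wrist_force: [-0.9, 0.1, -1.4]
finger_gap: 0.65
grip_force: 0.0
```

```bash
python3 -c "
from h import *
s=bot.read_state();print(s['eef_pos'],s['qpos'],s['finger_gap'],s['wrist_force'])
to([*AX,.184],PSI)
p=bot.snapshot('scene');save(p,'s2.png',(230,60,345,235),4)
print([d['score'] for d in bot.silhouettes(p,'cap_grip')])"
```

```text
[0.53516754 0.01492668 0.26800029] [ 0.32532204  0.23256191 -0.48042621  1.74549193  0.11245408  1.19366722
 -2.00669573] 0.6504968249722536 [-0.85679104  0.12844218 -1.36079344]
travel [ 1.   4.5 84. ] rot [-0.06  0.18  0.27] t 3.1167
[0.94]
```

Emit:
{"fn": "servo_tool", "kwargs": {
  "series": [
    {"travel": [0, 0, 20], "delta_rot": [0, 0, 0], "fingers": 0.3},
    {"travel": [0, 0, 40], "delta_rot": [0, 0, 0], "fingers": 0.3},
    {"travel": [0, 0, 55], "delta_rot": [0, 0, 0], "fingers": 0.3},
    {"travel": [0, 0, 67], "delta_rot": [0, 0, 0], "fingers": 0.3},
    {"travel": [0, 0, 76], "delta_rot": [0, 0, 0], "fingers": 0.3},
    {"travel": [0, 0, 82], "delta_rot": [0, 0, 0], "fingers": 0.3},
    {"travel": [0, 0, 85], "delta_rot": [0, 0, 0], "fingers": 0.3},
    {"travel": [0, 0, 85], "delta_rot": [0, 0, 0], "fingers": 0.3},
    {"travel": [0, 0, 85], "delta_rot": [0, 0, 0], "fingers": 0.3}
  ]
}}

```text
time_s: 3.97
eef_pos: [0.5353, 0.0105, 0.186]
tool_rot: [-0.0, 0.992, -0.127, 0.0]
wrist_force: [0.5, -0.6, -1.0]
finger_gap: 0.648
grip_force: 0.0
```

```bash
python3 -c "
from h import *
to([*AX,.184],PSI)
p=bot.snapshot('scene');q=bot.snapshot('top')
a=cv2.resize(p['color'][90:210,230:345],(400,418),interpolation=cv2.INTER_CUBIC);b=cv2.resize(q['color'][170:290,155:270],(400,418),interpolation=cv2.INTER_CUBIC)
cv2.imwrite('pics/c3.png',np.hstack([a,b])[:,:,::-1])"
```

```text
travel [-0.5  0.2  2. ] rot [-0.01 -0.03  0.04] t 3.9667
```

View pics/c3.png

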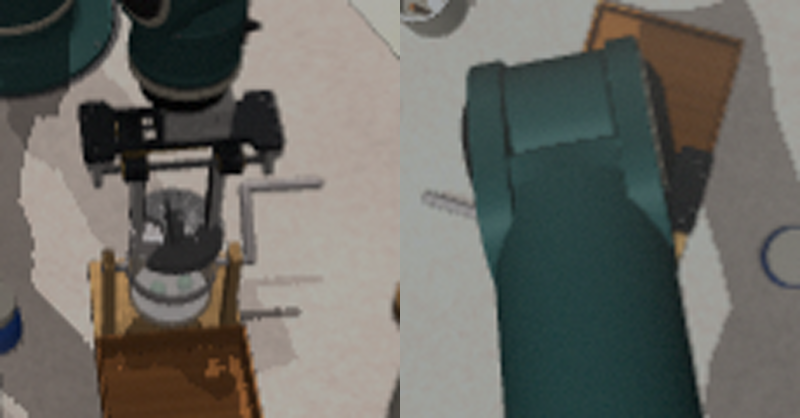

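The fingers straddle the bar (left half: fingers at about x=140 and x=215, bar at about 178). The force reads zero, so I'll close the fingers.

Emit:
{"fn": "servo_tool", "kwargs": {
  "series": [
    {"travel": [0, 0, 1], "delta_rot": [0, 0, 0], "fingers": -1},
    {"travel": [0, 0, 1], "delta_rot": [0, 0, 0], "fingers": -1},
    {"travel": [0, 0, 1], "delta_rot": [0, 0, 0], "fingers": -1},
    {"travel": [0, 0, 1], "delta_rot": [0, 0, 0], "fingers": -1},
    {"travel": [0, 0, 1], "delta_rot": [0, 0, 0], "fingers": -1},
    {"travel": [0, 0, 1], "delta_rot": [0, 0, 0], "fingers": -1},
    {"travel": [0, 0, 1], "delta_rot": [0, 0, 0], "fingers": -1},
    {"travel": [0, 0, 1], "delta_rot": [0, 0, 0], "fingers": -1}
  ],
  "force": 15
}}

```text
time_s: 4.73
eef_pos: [0.535, 0.0106, 0.1845]
tool_rot: [-0.0, 0.992, -0.127, -0.0]
wrist_force: [1.6, 3.1, 0.6]
finger_gap: 0.122
grip_force: 15.0
```

Emit:
{"fn": "servo_tool", "kwargs": {
  "series": [
    {"travel": [0, 0, 0], "delta_rot": [0, 0, -3], "fingers": -1},
    {"travel": [0, 0, 0], "delta_rot": [0, 0, -8], "fingers": -1},
    {"travel": [0, 0, 0], "delta_rot": [0, 0, -13], "fingers": -1},
    {"travel": [0, 0, 0], "delta_rot": [0, 0, -18], "fingers": -1},
    {"travel": [0, 0, 0], "delta_rot": [0, 0, -23], "fingers": -1},
    {"travel": [0, 0, 0], "delta_rot": [0, 0, -28], "fingers": -1},
    {"travel": [0, 0, 0], "delta_rot": [0, 0, -33], "fingers": -1},
    {"travel": [0, 0, 0], "delta_rot": [0, 0, -38], "fingers": -1},
    {"travel": [0, 0, 0], "delta_rot": [0, 0, -43], "fingers": -1},
    {"travel": [0, 0, 0], "delta_rot": [0, 0, -48], "fingers": -1},
    {"travel": [0, 0, 0], "delta_rot": [0, 0, -53], "fingers": -1},
    {"travel": [0, 0, 0], "delta_rot": [0, 0, -58], "fingers": -1},
    {"travel": [0, 0, 0], "delta_rot": [0, 0, -63], "fingers": -1},
    {"travel": [0, 0, 0], "delta_rot": [0, 0, -68], "fingers": -1},
    {"travel": [0, 0, 0], "delta_rot": [0, 0, -72], "fingers": -1},
    {"travel": [0, 0, 0], "delta_rot": [0, 0, -75], "fingers": -1},
    {"travel": [0, 0, 0], "delta_rot": [0, 0, -78], "fingers": -1},
    {"travel": [0, 0, 0], "delta_rot": [0, 0, -80], "fingers": -1},
    {"travel": [0, 0, 0], "delta_rot": [0, 0, -81], "fingers": -1},
    {"travel": [0, 0, 0], "delta_rot": [0, 0, -81], "fingers": -1}
  ]
}}

```text
time_s: 6.4
eef_pos: [0.5348, 0.0116, 0.1845]
tool_rot: [-0.001, 0.836, 0.549, 0.0]
wrist_force: [-2.3, 6.7, 0.9]
finger_gap: 0.128
grip_force: 15.3
```

```bash
python3 -c "
from h import *
s=bot.read_state();print(s['ft_torque'],s['wrist_force'],s['qpos'])
to([*AX,.184],PSI+80.2)"
```

```text
[ 1.43259603  0.43552633 -0.32175801] [-2.29217687  6.67540375  0.93564203] [ 0.516749    0.36033087 -0.72610859  1.84118041  0.27285738  1.04243806
 -0.72601584]
travel [-1.   0.4  0.5] rot [-0.05 -0.06  0.95] t 6.4
```

Emit:
{"fn": "servo_tool", "kwargs": {
  "series": [
    {"travel": [0, 0, 0], "delta_rot": [0, 0, 0], "fingers": 0.3},
    {"travel": [0, 0, 0], "delta_rot": [0, 0, 1], "fingers": 0.3},
    {"travel": [0, 0, 0], "delta_rot": [0, 0, 1], "fingers": 0.3},
    {"travel": [0, 0, 0], "delta_rot": [0, 0, 1], "fingers": 0.3},
    {"travel": [0, 0, -15], "delta_rot": [0, 0, 1], "fingers": 0.3},
    {"travel": [0, 0, -40], "delta_rot": [0, 0, 1], "fingers": 0.3},
    {"travel": [0, 0, -65], "delta_rot": [0, 0, 1], "fingers": 0.3},
    {"travel": [0, 0, -80], "delta_rot": [0, 0, 1], "fingers": 0.3},
    {"travel": [0, 0, -80], "delta_rot": [0, 0, 1], "fingers": 0.3}
  ]
}}

```text
time_s: 7.15
eef_pos: [0.5363, 0.0107, 0.2675]
tool_rot: [0.001, 0.841, 0.541, 0.002]
wrist_force: [-0.7, -0.8, 0.8]
finger_gap: 0.649
grip_force: 0.0
```

```bash
python3 -c "
from h import *
H=np.array([.503,.1425])+.006*N
to([*H,.27],PSI+90)
p=bot.snapshot('scene')
p=bot.snapshot('scene');cv2.imwrite('pics/s4.png',cv2.resize(p['color'][100:215,230:345,::-1],None,fx=5,fy=5,interpolation=cv2.INTER_CUBIC))"
```

```text
travel [111.9 -86.1  -2.7] rot [ 0.24 -0.06 -9.96] t 7.15
```

View pics/s4.png

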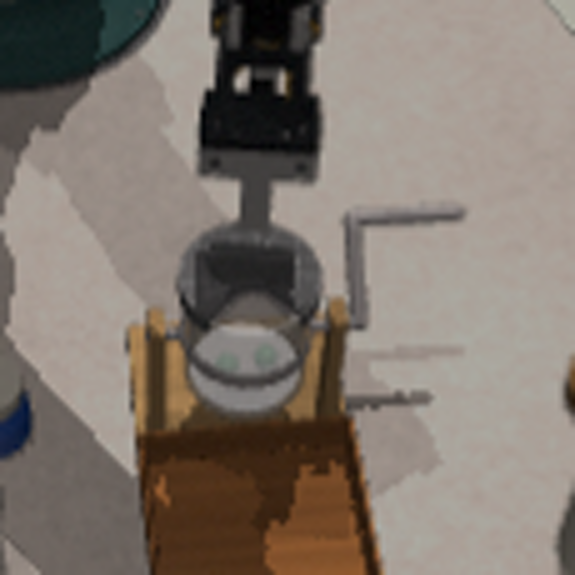

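The cap is fully open, with its gap facing the tray at (250,320). Next is the handle.

Emit:
{"fn": "servo_tool", "kwargs": {
  "series": [
    {"travel": [28, -21, 0], "delta_rot": [0, 0, -3], "fingers": 0.3},
    {"travel": [56, -43, 0], "delta_rot": [0, 0, -6], "fingers": 0.3},
    {"travel": [84, -65, 0], "delta_rot": [0, 0, -8], "fingers": 0.3},
    {"travel": [104, -80, 0], "delta_rot": [0, 0, -10], "fingers": 0.3},
    {"travel": [112, -86, 0], "delta_rot": [0, 0, -10], "fingers": 0.3},
    {"travel": [112, -86, 0], "delta_rot": [0, 0, -10], "fingers": 0.3},
    {"travel": [112, -86, 25], "delta_rot": [0, 0, -10], "fingers": 0.3},
    {"travel": [112, -86, 50], "delta_rot": [0, 0, -10], "fingers": 0.3},
    {"travel": [112, -86, 75], "delta_rot": [0, 0, -10], "fingers": 0.3},
    {"travel": [112, -86, 95], "delta_rot": [0, 0, -10], "fingers": 0.3},
    {"travel": [112, -86, 110], "delta_rot": [0, 0, -10], "fingers": 0.3},
    {"travel": [112, -86, 120], "delta_rot": [0, 0, -10], "fingers": 0.3},
    {"travel": [112, -86, 126], "delta_rot": [0, 0, -10], "fingers": 0.3},
    {"travel": [112, -86, 128], "delta_rot": [0, 0, -10], "fingers": 0.3},
    {"travel": [112, -86, 128], "delta_rot": [0, 0, -10], "fingers": 0.3}
  ]
}}

```text
time_s: 8.5
eef_pos: [0.5035, 0.1478, 0.1364]
tool_rot: [-0.0, 0.791, 0.612, -0.0]
wrist_force: [-0.1, 0.6, 1.0]
finger_gap: 0.652
grip_force: 0.0
```

```bash
python3 -c "
from h import *
H=np.array([.503,.1425])+.006*N
to([*H,.138],PSI+90)
p=bot.snapshot('scene');cv2.imwrite('pics/s5.png',cv2.resize(p['color'][90:205,240:355,::-1],None,fx=5,fy=5,interpolation=cv2.INTER_CUBIC))"
```

```text
travel [ 0.7  0.9 -1.6] rot [-0.01  0.    0.01] t 8.5
```

View pics/s5.png

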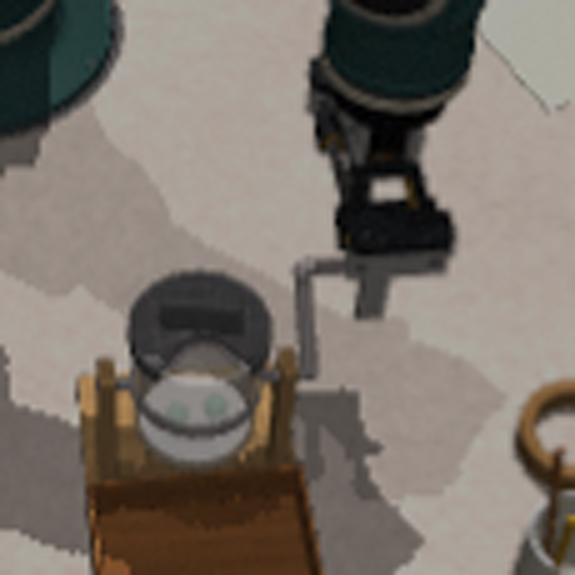

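Emit:
{"fn": "servo_tool", "kwargs": {
  "series": [
    {"travel": [0, 1, -1], "delta_rot": [0, 0, 0], "fingers": -1},
    {"travel": [0, 1, -1], "delta_rot": [0, 0, 0], "fingers": -1},
    {"travel": [0, 1, -1], "delta_rot": [0, 0, 0], "fingers": -1},
    {"travel": [0, 1, -1], "delta_rot": [0, 0, 0], "fingers": -1},
    {"travel": [0, 1, -1], "delta_rot": [0, 0, 0], "fingers": -1},
    {"travel": [0, 1, -1], "delta_rot": [0, 0, 0], "fingers": -1},
    {"travel": [0, 1, -1], "delta_rot": [0, 0, 0], "fingers": -1},
    {"travel": [0, 1, -1], "delta_rot": [0, 0, 0], "fingers": -1}
  ],
  "force": 12
}}

```text
time_s: 9.22
eef_pos: [0.505, 0.1476, 0.1375]
tool_rot: [0.0, 0.791, 0.612, 0.001]
wrist_force: [21.0, -3.4, -13.7]
finger_gap: 0.122
grip_force: 12.3
```

```bash
python3 -c "
import numpy as np
for k in [*np.arange(.05,1.5,.1),*np.arange(1.5,2.04,.05)]:
    a=np.radians(150.4)-k; print(round(k,2),round(75*np.cos(a)+65.2,1),round(37-75*np.sin(a),1))"
```

```text
0.05 1.9 -3.3
0.15 6.3 -9.4
0.25 11.2 -15.0
0.35 16.6 -20.2
0.45 22.6 -24.7
0.55 29.0 -28.7
0.65 35.7 -32.0
0.75 42.7 -34.6
0.85 50.0 -36.4
0.95 57.4 -37.6
1.05 64.9 -38.0
1.15 72.4 -37.7
1.25 79.8 -36.6
1.35 87.1 -34.7
1.45 94.1 -32.2
1.5 97.5 -30.7
1.55 100.9 -29.0
1.6 104.1 -27.1
1.65 107.3 -25.1
1.7 110.3 -22.9
1.75 113.3 -20.6
1.8 116.1 -18.1
1.85 118.8 -15.5
1.9 121.3 -12.7
1.95 123.8 -9.9
2.0 126.0 -6.9
```

Emit:
{"fn": "servo_tool", "kwargs": {
  "series": [
    {"travel": [0, 1, 0], "delta_rot": [0, 0, 0], "fingers": -1},
    {"travel": [0, 1, 0], "delta_rot": [0, 0, 0], "fingers": -1}
  ]
}}

```text
time_s: 9.38
eef_pos: [0.5055, 0.1476, 0.1375]
tool_rot: [-0.0, 0.791, 0.612, 0.0]
wrist_force: [1.6, -1.0, -1.0]
finger_gap: 0.125
grip_force: 12.0
```

Emit:
{"fn": "servo_tool", "kwargs": {
  "series": [
    {"travel": [0, 2, -3.3], "delta_rot": [0, 0, 0], "fingers": -1},
    {"travel": [0, 6.3, -9.4], "delta_rot": [0, 0, 0], "fingers": -1},
    {"travel": [0, 11.2, -15], "delta_rot": [0, 0, 0], "fingers": -1},
    {"travel": [0, 16.6, -20.2], "delta_rot": [0, 0, 0], "fingers": -1},
    {"travel": [0, 22.6, -24.7], "delta_rot": [0, 0, 0], "fingers": -1},
    {"travel": [0, 29, -28.7], "delta_rot": [0, 0, 0], "fingers": -1}
  ]
}}

```text
time_s: 9.88
eef_pos: [0.5329, 0.1405, 0.1672]
tool_rot: [-0.0, 0.791, 0.612, -0.001]
wrist_force: [-8.9, -0.3, 7.2]
finger_gap: 0.125
grip_force: 12.0
```

Emit:
{"fn": "servo_tool", "kwargs": {
  "series": [
    {"travel": [0, 6.7, -3.3], "delta_rot": [0, 0, 0], "fingers": -1},
    {"travel": [0, 13.7, -5.9], "delta_rot": [0, 0, 0], "fingers": -1},
    {"travel": [0, 21, -7.7], "delta_rot": [0, 0, 0], "fingers": -1},
    {"travel": [0, 28.4, -8.9], "delta_rot": [0, 0, 0], "fingers": -1},
    {"travel": [0, 35.9, -9.3], "delta_rot": [0, 0, 0], "fingers": -1},
    {"travel": [0, 43.4, -9], "delta_rot": [0, 0, 0], "fingers": -1},
    {"travel": [0, 50.8, -7.9], "delta_rot": [0, 0, 0], "fingers": -1},
    {"travel": [0, 58.1, -6], "delta_rot": [0, 0, 0], "fingers": -1},
    {"travel": [0, 65.1, -3.5], "delta_rot": [0, 0, 0], "fingers": -1}
  ]
}}

```text
time_s: 10.63
eef_pos: [0.5971, 0.1236, 0.1694]
tool_rot: [0.0, 0.791, 0.612, -0.0]
wrist_force: [-3.5, -1.9, 2.6]
finger_gap: 0.121
grip_force: 12.0
```

Tilt is about 1.45. I'll continue slowly to 2.0 and dwell there.

Emit:
{"fn": "servo_tool", "kwargs": {
  "series": [
    {"travel": [0, 3.4, 1.5], "delta_rot": [0, 0, 0], "fingers": -1},
    {"travel": [0, 6.8, 3.2], "delta_rot": [0, 0, 0], "fingers": -1},
    {"travel": [0, 10, 5.1], "delta_rot": [0, 0, 0], "fingers": -1},
    {"travel": [0, 13.2, 7.1], "delta_rot": [0, 0, 0], "fingers": -1},
    {"travel": [0, 16.2, 9.3], "delta_rot": [0, 0, 0], "fingers": -1},
    {"travel": [0, 19.2, 11.6], "delta_rot": [0, 0, 0], "fingers": -1},
    {"travel": [0, 22, 14.1], "delta_rot": [0, 0, 0], "fingers": -1},
    {"travel": [0, 24.7, 16.7], "delta_rot": [0, 0, 0], "fingers": -1},
    {"travel": [0, 27.2, 19.5], "delta_rot": [0, 0, 0], "fingers": -1},
    {"travel": [0, 29.7, 22.3], "delta_rot": [0, 0, 0], "fingers": -1},
    {"travel": [0, 31.9, 25.3], "delta_rot": [0, 0, 0], "fingers": -1},
    {"travel": [0, 31.9, 25.3], "delta_rot": [0, 0, 0], "fingers": -1},
    {"travel": [0, 31.9, 25.3], "delta_rot": [0, 0, 0], "fingers": -1},
    {"travel": [0, 31.9, 25.3], "delta_rot": [0, 0, 0], "fingers": -1},
    {"travel": [0, 31.9, 25.3], "delta_rot": [0, 0, 0], "fingers": -1},
    {"travel": [0, 31.9, 25.3], "delta_rot": [0, 0, 0], "fingers": -1},
    {"travel": [0, 31.9, 25.3], "delta_rot": [0, 0, 0], "fingers": -1},
    {"travel": [0, 31.9, 25.3], "delta_rot": [0, 0, 0], "fingers": -1}
  ]
}}

```text
time_s: 12.13
eef_pos: [0.6272, 0.116, 0.1444]
tool_rot: [-0.0, 0.791, 0.612, 0.0]
wrist_force: [1.2, -0.6, -1.9]
finger_gap: 0.122
grip_force: 12.0
```

```bash
python3 -c "
from h import *
for n,c in(('scene',(235,110,350,245)),('top',(165,150,280,285))):
    p=bot.snapshot(n); print(n,[(d['score'],d['centre']) for d in bot.silhouettes(p,'marble0_center')])
    a=cv2.resize(p['color'][c[1]:c[3],c[0]:c[2],::-1],None,fx=3.4,fy=3.4,interpolation=cv2.INTER_CUBIC)
    b=a if n=='scene' else np.hstack([b,a])
cv2.imwrite('pics/c6.png',b)"
```

```text
scene []
top [(0.72, [133.2, 209.8])]
```

View pics/c6.png

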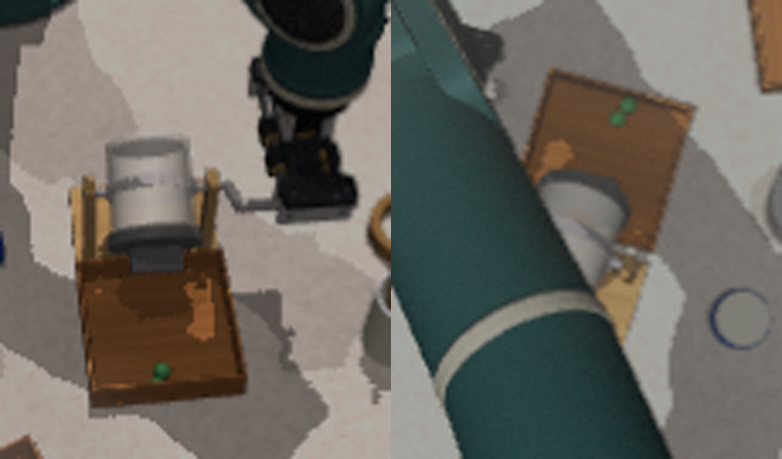

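Both marbles lie in the tray near its far wall: (162,370) in the left half, (622,112) in the right. Now I'll swing the jar back.

Emit:
{"fn": "servo_tool", "kwargs": {
  "series": [
    {"travel": [0, -4.7, -5.8], "delta_rot": [0, 0, 0], "fingers": -1},
    {"travel": [0, -9.9, -11.2], "delta_rot": [0, 0, 0], "fingers": -1},
    {"travel": [0, -15.7, -16], "delta_rot": [0, 0, 0], "fingers": -1},
    {"travel": [0, -21.9, -20.2], "delta_rot": [0, 0, 0], "fingers": -1},
    {"travel": [0, -28.5, -23.8], "delta_rot": [0, 0, 0], "fingers": -1},
    {"travel": [0, -35.4, -26.6], "delta_rot": [0, 0, 0], "fingers": -1},
    {"travel": [0, -38.9, -27.8], "delta_rot": [0, 0, 0], "fingers": -1},
    {"travel": [0, -46.2, -29.7], "delta_rot": [0, 0, 0], "fingers": -1},
    {"travel": [0, -53.6, -30.8], "delta_rot": [0, 0, 0], "fingers": -1},
    {"travel": [0, -61.1, -31.1], "delta_rot": [0, 0, 0], "fingers": -1},
    {"travel": [0, -68.6, -30.7], "delta_rot": [0, 0, 0], "fingers": -1},
    {"travel": [0, -76, -29.5], "delta_rot": [0, 0, 0], "fingers": -1},
    {"travel": [0, -83.3, -27.7], "delta_rot": [0, 0, 0], "fingers": -1},
    {"travel": [0, -90.3, -25.1], "delta_rot": [0, 0, 0], "fingers": -1},
    {"travel": [0, -97, -21.8], "delta_rot": [0, 0, 0], "fingers": -1},
    {"travel": [0, -103.4, -17.8], "delta_rot": [0, 0, 0], "fingers": -1},
    {"travel": [0, -109.4, -13.3], "delta_rot": [0, 0, 0], "fingers": -1},
    {"travel": [0, -114.8, -8.1], "delta_rot": [0, 0, 0], "fingers": -1},
    {"travel": [0, -119.7, -2.5], "delta_rot": [0, 0, 0], "fingers": -1},
    {"travel": [0, -122, 0.5], "delta_rot": [0, 0, 0], "fingers": -1}
  ]
}}

```text
time_s: 14.0
eef_pos: [0.5083, 0.1467, 0.143]
tool_rot: [-0.0, 0.791, 0.612, -0.0]
wrist_force: [3.4, 2.4, 2.0]
finger_gap: 0.123
grip_force: 12.0
```

Emit:
{"fn": "servo_tool", "kwargs": {
  "series": [
    {"travel": [0, -2, 3], "delta_rot": [0, 0, 0], "fingers": -1},
    {"travel": [0, -4, 6], "delta_rot": [0, 0, 0], "fingers": -1},
    {"travel": [0, -4.3, 6.8], "delta_rot": [0, 0, 0], "fingers": -1},
    {"travel": [0, -4.3, 6.8], "delta_rot": [0, 0, 0], "fingers": -1}
  ]
}}

```text
time_s: 14.33
eef_pos: [0.5053, 0.1475, 0.1372]
tool_rot: [0.0, 0.791, 0.612, 0.0]
wrist_force: [2.5, 0.5, 6.5]
finger_gap: 0.12
grip_force: 12.0
```

Emit:
{"fn": "servo_tool", "kwargs": {
  "series": [
    {"travel": [0, 0, 0], "delta_rot": [0, 0, 0], "fingers": 0.3},
    {"travel": [0, 0, 0], "delta_rot": [0, 0, 0], "fingers": 0.3},
    {"travel": [0, 0, 0], "delta_rot": [0, 0, 0], "fingers": 0.3},
    {"travel": [0, 0, 0], "delta_rot": [0, 0, 0], "fingers": 0.3},
    {"travel": [0, 0, -25], "delta_rot": [0, 0, 0], "fingers": 0.3},
    {"travel": [0, 0, -60], "delta_rot": [0, 0, 0], "fingers": 0.3},
    {"travel": [0, 0, -95], "delta_rot": [0, 0, 0], "fingers": 0.3},
    {"travel": [0, 0, -125], "delta_rot": [0, 0, 0], "fingers": 0.3},
    {"travel": [0, 0, -132], "delta_rot": [0, 0, 0], "fingers": 0.3},
    {"travel": [0, 0, -132], "delta_rot": [0, 0, 0], "fingers": 0.3},
    {"travel": [0, 0, -132], "delta_rot": [0, 0, 0], "fingers": 0.3}
  ]
}}

```text
time_s: 15.25
eef_pos: [0.5048, 0.1474, 0.2684]
tool_rot: [0.0, 0.791, 0.612, -0.0]
wrist_force: [0.2, -0.1, -0.9]
finger_gap: 0.65
grip_force: 0.0
```

```bash
python3 -c "
from h import *
to([.535,.0115,.184],PSI+80.4)
p=bot.snapshot('scene');cv2.imwrite('pics/s7.png',cv2.resize(p['color'][90:235,240:355,::-1],None,fx=4,fy=4,interpolation=cv2.INTER_CUBIC))"
```

```text
travel [-123.9   63.5   84.4] rot [-0.02  0.03  9.62] t 15.25
```

View pics/s7.png

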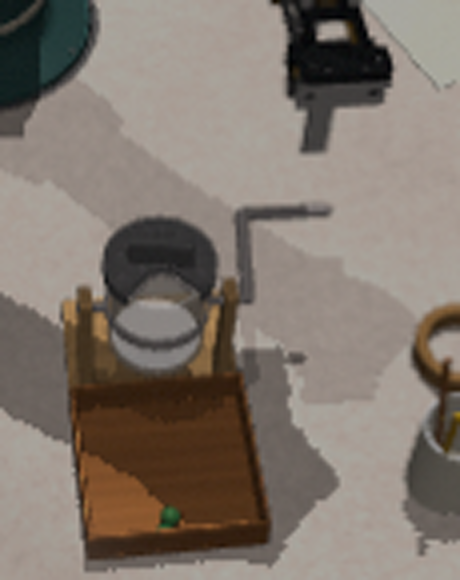

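The jar is upright and empty, the cap is still open, and the marbles are in the tray (170,516). On to the cap.

Emit:
{"fn": "servo_tool", "kwargs": {
  "series": [
    {"travel": [-31, 16, 0], "delta_rot": [0, 0, 3], "fingers": 0.3},
    {"travel": [-62, 32, 0], "delta_rot": [0, 0, 6], "fingers": 0.3},
    {"travel": [-93, 48, 0], "delta_rot": [0, 0, 9], "fingers": 0.3},
    {"travel": [-115, 59, 0], "delta_rot": [0, 0, 9.6], "fingers": 0.3},
    {"travel": [-124, 63.5, 0], "delta_rot": [0, 0, 9.6], "fingers": 0.3},
    {"travel": [-124, 63.5, 0], "delta_rot": [0, 0, 9.6], "fingers": 0.3},
    {"travel": [-124, 63.5, 20], "delta_rot": [0, 0, 9.6], "fingers": 0.3},
    {"travel": [-124, 63.5, 40], "delta_rot": [0, 0, 9.6], "fingers": 0.3},
    {"travel": [-124, 63.5, 58], "delta_rot": [0, 0, 9.6], "fingers": 0.3},
    {"travel": [-124, 63.5, 72], "delta_rot": [0, 0, 9.6], "fingers": 0.3},
    {"travel": [-124, 63.5, 80], "delta_rot": [0, 0, 9.6], "fingers": 0.3},
    {"travel": [-124, 63.5, 84], "delta_rot": [0, 0, 9.6], "fingers": 0.3},
    {"travel": [-124, 63.5, 84], "delta_rot": [0, 0, 9.6], "fingers": 0.3},
    {"travel": [-124, 63.5, 84], "delta_rot": [0, 0, 9.6], "fingers": 0.3}
  ]
}}

```text
time_s: 16.47
eef_pos: [0.5354, 0.0124, 0.1854]
tool_rot: [-0.0, 0.839, 0.544, 0.0]
wrist_force: [-1.0, 0.3, 1.2]
finger_gap: 0.651
grip_force: 0.0
```

Emit:
{"fn": "servo_tool", "kwargs": {
  "series": [
    {"travel": [0, 0, 0], "delta_rot": [0, 0, 0], "fingers": -1},
    {"travel": [0, 0, 0], "delta_rot": [0, 0, 0], "fingers": -1},
    {"travel": [0, 0, 0], "delta_rot": [0, 0, 0], "fingers": -1},
    {"travel": [0, 0, 0], "delta_rot": [0, 0, 0], "fingers": -1},
    {"travel": [0, 0, 0], "delta_rot": [0, 0, 0], "fingers": -1},
    {"travel": [0, 0, 0], "delta_rot": [0, 0, 0], "fingers": -1},
    {"travel": [0, 0, 0], "delta_rot": [0, 0, 0], "fingers": -1},
    {"travel": [0, 0, 0], "delta_rot": [0, 0, 0], "fingers": -1}
  ],
  "force": 15
}}

```text
time_s: 17.13
eef_pos: [0.5352, 0.0118, 0.185]
tool_rot: [-0.0, 0.839, 0.543, -0.0]
wrist_force: [-0.8, 0.9, 2.1]
finger_gap: 0.127
grip_force: 15.0
```

Emit:
{"fn": "servo_tool", "kwargs": {
  "series": [
    {"travel": [0, 0, 0], "delta_rot": [0, 0, 3], "fingers": -1},
    {"travel": [0, 0, 0], "delta_rot": [0, 0, 8], "fingers": -1},
    {"travel": [0, 0, 0], "delta_rot": [0, 0, 13], "fingers": -1},
    {"travel": [0, 0, 0], "delta_rot": [0, 0, 18], "fingers": -1},
    {"travel": [0, 0, 0], "delta_rot": [0, 0, 23], "fingers": -1},
    {"travel": [0, 0, 0], "delta_rot": [0, 0, 28], "fingers": -1},
    {"travel": [0, 0, 0], "delta_rot": [0, 0, 33], "fingers": -1},
    {"travel": [0, 0, 0], "delta_rot": [0, 0, 38], "fingers": -1},
    {"travel": [0, 0, 0], "delta_rot": [0, 0, 43], "fingers": -1},
    {"travel": [0, 0, 0], "delta_rot": [0, 0, 48], "fingers": -1},
    {"travel": [0, 0, 0], "delta_rot": [0, 0, 53], "fingers": -1},
    {"travel": [0, 0, 0], "delta_rot": [0, 0, 58], "fingers": -1},
    {"travel": [0, 0, 0], "delta_rot": [0, 0, 63], "fingers": -1},
    {"travel": [0, 0, 0], "delta_rot": [0, 0, 68], "fingers": -1},
    {"travel": [0, 0, 0], "delta_rot": [0, 0, 72], "fingers": -1},
    {"travel": [0, 0, 0], "delta_rot": [0, 0, 75], "fingers": -1},
    {"travel": [0, 0, 0], "delta_rot": [0, 0, 78], "fingers": -1},
    {"travel": [0, 0, 0], "delta_rot": [0, 0, 80], "fingers": -1},
    {"travel": [0, 0, 0], "delta_rot": [0, 0, 81], "fingers": -1},
    {"travel": [0, 0, 0], "delta_rot": [0, 0, 81], "fingers": -1}
  ]
}}

```text
time_s: 18.8
eef_pos: [0.5353, 0.0107, 0.1851]
tool_rot: [0.001, 0.991, -0.133, 0.0]
wrist_force: [-0.5, -5.5, 1.4]
finger_gap: 0.123
grip_force: 15.0
```

```bash
python3 -c "
from h import *
s=bot.read_state();print(s['ft_torque'],s['wrist_force'])
to([*AX,.184],PSI)"
```

```text
[-1.41683865e+00 -1.36157867e-02  6.51361176e-04] [-0.45729227 -5.48905053  1.35434985]
travel [-0.4  0.3  1.1] rot [ 0.07 -0.01 -0.68] t 18.8
```

Emit:
{"fn": "servo_tool", "kwargs": {
  "series": [
    {"travel": [0, 0, 0], "delta_rot": [0, 0, 1], "fingers": -1},
    {"travel": [0, 0, 0], "delta_rot": [0, 0, 2], "fingers": -1},
    {"travel": [0, 0, 0], "delta_rot": [0, 0, 2], "fingers": -1}
  ]
}}

```text
time_s: 19.05
eef_pos: [0.5353, 0.0107, 0.1851]
tool_rot: [0.001, 0.989, -0.15, 0.0]
wrist_force: [0.3, -6.8, 1.1]
finger_gap: 0.129
grip_force: 15.2
```

```bash
python3 -c "
from h import *
s=bot.read_state();print(s['ft_torque'],s['wrist_force'])
to([*AX,.184],PSI)"
```

```text
[-1.36056045  0.04304516  0.34182954] [ 0.3255847  -6.79448286  1.09737854]
travel [-0.4  0.4  1.1] rot [ 0.07 -0.02 -2.65] t 19.05
```

Torque now builds to 0.34 N m and the fingers pry apart slightly, so the cap is at its stop. Release and retreat.

Emit:
{"fn": "servo_tool", "kwargs": {
  "series": [
    {"travel": [0, 0, 0], "delta_rot": [0, 0, 0], "fingers": 0.3},
    {"travel": [0, 0, 0], "delta_rot": [0, 0, 0], "fingers": 0.3},
    {"travel": [0, 0, 0], "delta_rot": [0, 0, 0], "fingers": 0.3},
    {"travel": [0, 0, 0], "delta_rot": [0, 0, 0], "fingers": 0.3},
    {"travel": [0, 0, -25], "delta_rot": [0, 0, 0], "fingers": 0.3},
    {"travel": [0, 0, -55], "delta_rot": [0, 0, 0], "fingers": 0.3},
    {"travel": [0, 0, -90], "delta_rot": [0, 0, 0], "fingers": 0.3},
    {"travel": [-30, 0, -110], "delta_rot": [0, 0, 0], "fingers": 0.3},
    {"travel": [-65, 0, -120], "delta_rot": [0, 0, 0], "fingers": 0.3},
    {"travel": [-95, 0, -120], "delta_rot": [0, 0, 0], "fingers": 0.3},
    {"travel": [-110, 0, -120], "delta_rot": [0, 0, 0], "fingers": 0.3},
    {"travel": [-110, 0, -120], "delta_rot": [0, 0, 0], "fingers": 0.3},
    {"travel": [-110, 0, -120], "delta_rot": [0, 0, 0], "fingers": 0.3}
  ]
}}

```text
time_s: 20.13
eef_pos: [0.4301, 0.0443, 0.3055]
tool_rot: [0.0, 0.989, -0.149, 0.001]
wrist_force: [0.4, -0.5, 0.8]
finger_gap: 0.648
grip_force: 0.0
```

```bash
python3 -c "
from h import *
p=bot.snapshot('scene');cv2.imwrite('pics/s8.png',cv2.resize(p['color'][90:235,210:370,::-1],None,fx=4,fy=4,interpolation=cv2.INTER_CUBIC))"
```

```text
(no output)
```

View pics/s8.png

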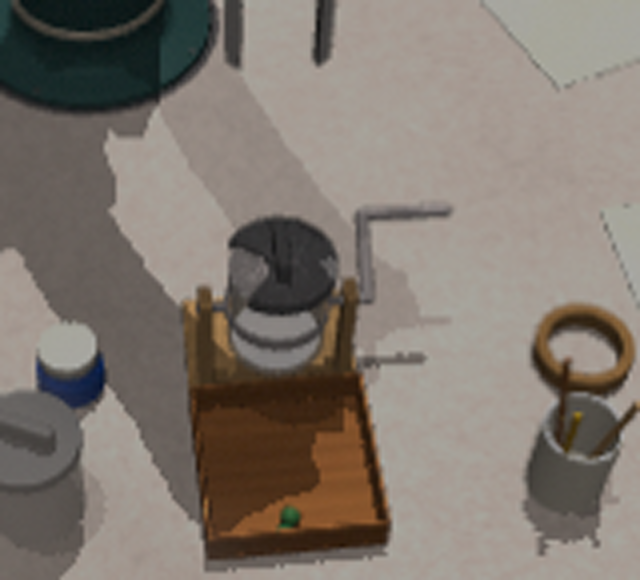

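The cap is shut (gap back on the left at (245,275), bar along the tray direction), the jar is upright, and the marbles are in the tray (290,516).

```bash
python3 -c "
from plant import bot
print(bot.job_done())"
```

```text
the job is handed in; nothing more can be done
None
```

I handed the job in at about 20 s of the 67 s: the last pictures show both marbles in the tray, the jar upright and its cap screwed shut, though the hand-in returned no verdict.

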